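Blow down the aeration header through its latched spring-return drain valve

ROBOT

A 6-joint arm with a two-finger parallel gripper is mounted at the origin on the work surface. World frame = base frame: x ahead of the robot, y to its left, z up, the work surface at z = 0. Lengths are in m, angles in rad, forces in N, time in s.
With the tool pointing down it reaches from about 0.325 to 0.9 m from the base axis. Payload 3.5 kg.
Tool frame: the origin (TCP) lies between the finger pads; the fingertips stand 8 mm ahead of it and the grasp point (between the pads) lies 11 mm behind it; z points along the fingers, x is the direction in which the jaws open and shut, and the axes are right-handed (so a half turn about z gives the same grasp; the last joint's range is limited). The gripper opens to 85 mm and grips with 20 to 120 N. Pads are 22 mm wide; open, the fingers measure 114 mm over their backs; the gripper's body (76 mm by 85 mm) begins 54 mm behind the grasp point. The pads swing forward as they close: fully open they stand 13 mm farther back than shut.
Start: joints at [-1.439, 0.276, -0.026, 1.268, 0, 1.467], TCP at [0.145, -0.608, 0.239] pointing down, gripper open.
Joint ranges: [-3.12, 3.12], [-0.85, 1.88], [-1.08, 1.24], [-1.95, 2.15], [-1.57, 1.53], [-3.14, 3.14]. Speed limits (rad/s): [2.57, 2.57, 3.14, 3.14, 3.14, 3.14].

INTERFACE

Orientations are given as a 3x3 rotation matrix whose columns are the frame's x, y, z axes.
In Python, from workcell import arm, claw, inverse_kinematics, eyes, order, recognise, silhouettes, readout gives the robot as it stands. Calls block until the motion is done:
- arm.move_ptp(position, orientation): joint-space move of the TCP to a pose.
- arm.line_to(position, orientation=None, max_speed=0.15, f_stop=None): straight line of the TCP; orientation=None keeps the orientation; max_speed is the mean speed in m/s. With f_stop (N) it stops when the force on the tool has changed by that much, and returns True; else False.
- arm.move_joints(angles): joint-space move.
- claw.open_jaws() and claw.clamp(f_grip=None): open the fingers fully, or close them until they stop; f_grip is the grip in N (None keeps the last).
- arm.sleep(seconds).
- inverse_kinematics(position, orientation): joint angles nearest the present ones, or None.
- eyes.read_camera(name): name is "side" or "top"; returns the picture (400x640x3 uint8, red, green, blue); there is no depth.
- eyes.camera_params(name): a dict with "fov_y" (degrees; the focal length in pixels is half the picture's height over the tangent of half this angle, whatever the lens; pixels are square), "cx", "cy" (the principal point, pixels), "rvec" (rotation vector, rad) and "tvec" (3), from world to camera coordinates, as OpenCV has them. Camera axes: x right, y down, z forward; pixel columns grow to the right and rows downward; lengths in m; the calibration is good to about 2 mm. A picture is of the moment at which its call begins. camera_params takes no time and is no camera call.
A pose or a line that the arm cannot do raises arm.MotionError and nothing moves.
- order.finish_job(): hands the job in, once; it reports no verdict.
Trained networks look in the newest picture that a camera, given by its name, has taken for a name from the list of things; names that differ only in an ending like _2 or _b are one class to them, and where a whole thing is asked for, a point or a joint stands for the part that bears it (a point fixed in the world has none). Each returns a list of dicts, best first, with "score" (0 to 1); they miss things now and then, are a little off and sometimes report something else, mostly with a low value. They report only what shows in the picture. A call takes as long as a camera call. They do not tell look-alikes from the thing itself.
- recognise(label, camera): "xy" ([column, row] in pixels, amid what is visible of it).
- silhouettes(label, camera): "pixels" (400x640 bool, what is visible of it) and "xy" ([column, row] in pixels, amid what is visible of it).
Readings, each from a call of its own:
- readout.get_time(): time.
- readout.get_qpos(): joint angles.
- readout.get_joint_velocities(): joint speeds.
- readout.get_tau(): joint torques, N m.
- readout.get_position(): TCP position.
- readout.get_ee_rot(): TCP orientation.
- readout.get_ft_force(): force on the tool from outside, world axes, zero at the start.
- readout.get_torque(): the same for the moment, N m.
- readout.get_opening(): finger opening in m.
Only numpy, scipy, OpenCV 4.12 (cv2) and the standard library are available. Lean on these libraries where they do the work, as an engineer would, in place of code of your own. Each camera call takes 0.05 s, during which the arm holds its last target. There are 200 camera calls.

TASK

Blow the condensate out of the aeration header: flip the drain valve's safety catch right back clear of the lever, then pull the spring-return lever round until it lies in line with the outlet, fully open, and hold it there. The valve shuts itself when let go, so finish while still holding the lever open with the gripper, with the catch back, the beaker still under the spout and the glassware around left alone.

Things in the scene. Friction and masses are not known exactly. Their poses are not given: they have to be found in the camera images.
- station: Drain station fixed to the bench, yaw up to 0.4 rad: base plate 240 x 320 mm, pipe header on two risers, ball valve, outlet bent down. Origin on the bench under the valve stem; -x = outlet direction (roughly to the robot), y along the header, z up. Header 85 mm behind the stem (+x), 285 mm long, up to 145 mm high; a round gauge on it at y -75 mm reaches 215 mm.
- lever (a joint): Lever angle about the vertical stem: 0 = shut, lever pointing to station +y; grows as its end swings to station -x (anticlockwise from above); stop at 1.571 = fully open, in line with the outlet. A spring pulls it shut: at the grip about 3 N when shut, 9.5 N when open. With the catch on it moves only about 0.1 rad.
- lever_grip (a point): Middle of the lever's black grip sleeve, 120 mm from the stem axis, 184 mm above the bench; moves with the lever. Sleeve 70 mm long (85 to 155 mm from the stem), 22 mm wide, 14 mm high, level; from it a steel strip 20 mm wide, 5 mm thick runs to the stem. 90 mm clear below it all along its swing.
- lever_stem (a point): Point on the valve stem's vertical axis, the axis of the lever, at the lever's height (184 mm). The stem nut rises 15 mm higher.
- catch (a joint): Catch angle about its level pivot, behind the shut lever (station +x) and parallel to it: 0 = on, keeper plate over the lever, nose down in front; grows as the upright thumb tab is pushed to station +x, swinging keeper and nose up and back; stop at 1.6 = right back, tab level behind the lever. Takes about 1 N at the tab, stays where left, clears the lever from about 0.4. Starts at 0 to 0.06.
- catch_tab (a point): Middle of the top edge of the catch's thumb tab, 54 mm from the pivot axis; moves with the catch. Tab: dark steel plate 26 mm wide (station y), 3 mm thick, straight up from the pivot at angle 0. The keeper plate, 26 mm wide, leaves at right angles to it towards station -x; its top is 18 mm above the pivot at angle 0, and it ends in the nose 44 mm from the pivot.
- catch_pivot (a point): Middle of the catch's pivot axis, which is level and runs along the station's y; fixed on the station at its x = 26 mm, y = 60 mm, 178 mm above (6 mm below the lever's middle) the bench.
- spout (a point): Middle of the outlet spout's lower end, 60 mm in front of the stem (station -x), 99 mm above the bench.
- beaker_mid (a point): Middle (half-way up) of the small glass beaker standing loose on the base plate under the spout: 62 mm across, 70 mm high, top 80 mm above the bench.
- media_bottle_mid (a point): Middle of a glass media bottle with blue cap, loose, 68 mm across, 140 mm high, standing on the bench; not part of the job.
- flask_mid (a point): Middle of a conical glass flask with foil cap, loose, 86 mm across, 136 mm high, standing on the bench; not part of the job.
- petri_dish_mid (a point): Middle of a closed Petri dish, loose, 92 mm across, 18 mm high, lying on the bench; not part of the job.
There are look-alikes about, which are no part of the job. What is shaped like the part that bears beaker_mid but green or yellow is not meant.

How it is judged:
On the way, in this order (a step that is already met when the one before it is completed fails the run):
1. the catch is flipped right back while the lever is still shut (value of joint catch above 1.2 rad and value of joint lever below 0.2 rad), for 0.2 s.
2. the lever is pulled fully open by the gripper and held (value of joint lever above 1.4 rad and contact force between the fingers and lever above 2 N), for 0.5 s.
At the end, for the whole second after the job is handed in: The gripper's fingers are holding the lever (more than 2 N) still and open (above 1.4 rad of 1.571), the catch is back (above 1.2 rad of 1.6), and the beaker stands upright with its middle within 25 mm of the spout's (all of step 2 and velocity of joint lever between -0.1 and 0.1 rad/s and value of joint catch above 1.2 rad and horizontal distance between beaker_mid and spout below 0.025 m and angle between beaker_mid's own z axis and vertical below 0.15 rad); the arm keeps its last pose, push and grip.
It fails at once if the lever is forced past the catch (value of joint lever above 0.25 rad and value of joint catch below 0.4 rad).
It fails at once if the beaker, bottle, flask or dish is shoved or knocked over (distance of any of beaker_mid, media_bottle_mid, flask_mid, petri_dish_mid from where it was at the start of the episode above 0.03 m).
It also fails if it takes over 50 s, if anything falls off the work surface, if the arm or the gripper's body presses on something with over 40 N, if the wrist force passes 120 N, or if a joint passes its speed limit or range.

## Working session

There is one attempt and no reset: what is moved stays moved. The work goes in short steps, each a Python script; the robot and the scene stay as the last script left them, time stands still between calls to the robot, and variables do not carry over. Pictures are saved under pics/ and viewed, about 8 in all and at most 12, crops included, and the job is handed in when it is done.

```bash
ls; mkdir -p pics; cat > h.py <<'E'
import numpy as np, cv2
from workcell import arm, claw, inverse_kinematics, eyes, order, recognise, silhouettes, readout
def cam(n):
    p=eyes.camera_params(n); f=200/np.tan(np.radians(p["fov_y"])/2)
    K=np.array([[f,0,p["cx"]],[0,f,p["cy"]],[0,0,1]]); R=cv2.Rodrigues(np.array(p["rvec"],float))[0]
    return K,R,np.array(p["tvec"],float).reshape(3)
def proj(n,P):
    K,R,t=cam(n); q=(K@(R@np.atleast_2d(P).T+t[:,None])); return (q[:2]/q[2]).T
def ray(n,uv):
    K,R,t=cam(n); d=R.T@np.linalg.inv(K)@np.array([uv[0],uv[1],1.]); return -R.T@t, d/np.linalg.norm(d)
def at_z(n,uv,z):
    c,d=ray(n,uv); return c+d*(z-c[2])/d[2]
def tri(a,b):
    c1,d1=ray("top",a); c2,d2=ray("side",b)
    s=np.linalg.lstsq(np.c_[d1,-d2],c2-c1,rcond=None)[0]; p,q=c1+s[0]*d1,c2+s[1]*d2
    return (p+q)/2,np.linalg.norm(p-q)
def shot(n,name):
    im=eyes.read_camera(n); cv2.imwrite("pics/"+name,cv2.cvtColor(im,cv2.COLOR_RGB2BGR)); return im
E
python3 - <<'E'
from h import *
np.set_printoptions(precision=3,suppress=True)
for n in("top","side"):
    shot(n,n+"0.png"); K,R,t=cam(n); print(n,K[0,0],-R.T@t,R[2])
Z=dict(lever_grip=.184,lever_stem=.184,catch_tab=.232,catch_pivot=.178,spout=.099,beaker_mid=.045,media_bottle_mid=.07,flask_mid=.068,petri_dish_mid=.009)
for l,z in Z.items():
    r={n:recognise(l,n) for n in("top","side")}
    for n in r: print(l,n,[(round(d["score"],2),np.round(d["xy"]),at_z(n,d["xy"],z)) for d in r[n][:3]])
    if r["top"] and r["side"]: print("   tri",tri(r["top"][0]["xy"],r["side"][0]["xy"]))
E
```

```text
pics
top 434.3753130777788 [ 0.376 -0.008  1.249] [ 0.105 -0.015 -0.994]
side 413.92402196134054 [-0.055  0.721  0.886] [ 0.478 -0.608 -0.634]
lever_grip top [(0.82, array([261., 159.]), array([0.582, 0.114, 0.184]))]
lever_grip side [(0.62, array([271., 187.]), array([0.597, 0.121, 0.184])), (0.56, array([422., 166.]), array([ 0.325, -0.223,  0.184]))]
   tri (array([0.588, 0.119, 0.185]), np.float64(0.015664133660481916))
lever_stem top [(0.6, array([294., 158.]), array([0.583, 0.031, 0.184])), (0.24, array([154., 207.]), array([0.468, 0.376, 0.184]))]
lever_stem side [(0.66, array([282., 213.]), array([0.503, 0.182, 0.184]))]
   tri (array([0.626, 0.045, 0.014]), np.float64(0.025646570416745253))
catch_tab top [(0.65, array([267., 151.]), array([0.592, 0.094, 0.232]))]
catch_tab side [(0.51, array([269., 179.]), array([0.58 , 0.144, 0.232]))]
   tri (array([0.609, 0.104, 0.191]), np.float64(0.02033953229185946))
catch_pivot top [(0.9, array([294., 161.]), array([0.578, 0.031, 0.178]))]
catch_pivot side [(0.97, array([285., 213.]), array([0.5  , 0.172, 0.178]))]
   tri (array([0.61
[... 918 characters left out ...]
, 0.012, 0.07 ]))]
media_bottle_mid side [(0.71, array([420., 167.]), array([ 0.39 , -0.367,  0.07 ]))]
   tri (array([ 0.402, -0.391,  0.051]), np.float64(0.0038976255745646676))
flask_mid top [(0.94, array([153., 208.]), array([0.475, 0.42 , 0.068]))]
flask_mid side [(0.85, array([218., 326.]), array([0.449, 0.456, 0.068]))]
   tri (array([0.48 , 0.439, 0.017]), np.float64(0.0017457461110455378))
petri_dish_mid top [(0.81, array([438., 176.]), array([ 0.56 , -0.379,  0.009]))]
petri_dish_mid side [(0.85, array([374., 158.]), array([ 0.581, -0.386,  0.009])), (0.57, array([279., 213.]), array([0.649, 0.051, 0.009]))]
   tri (array([ 0.564, -0.37 ,  0.025]), np.float64(0.013994149348726772))
```

```bash
python3 - <<'E'
import cv2
a=cv2.imread("pics/top0.png")[90:270,210:400]; b=cv2.imread("pics/side0.png")[120:290,220:410]
cv2.imwrite("pics/t1.png",cv2.resize(a,None,fx=4,fy=4,interpolation=2)[:600]); cv2.imwrite("pics/s1.png",cv2.resize(b,None,fx=3.5,fy=3.5,interpolation=2))
E
```

```text
(no output)
```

View pics/t1.png

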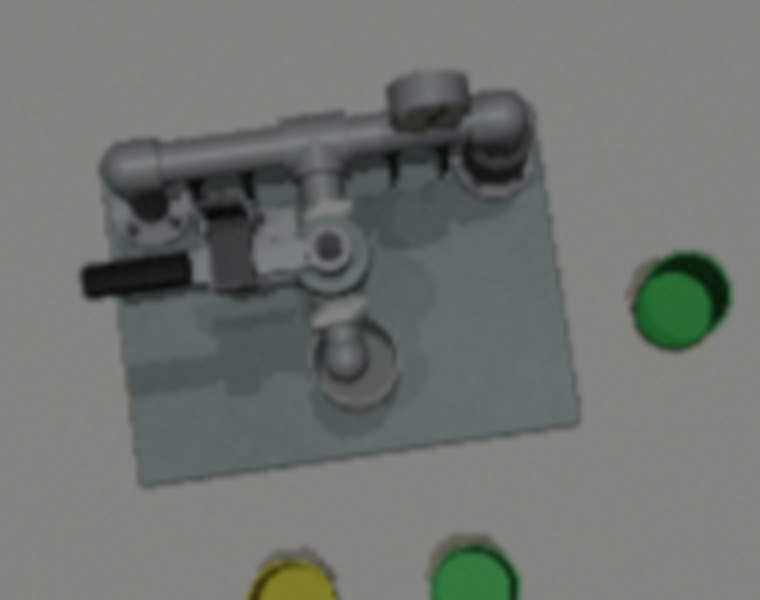

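View pics/s1.png

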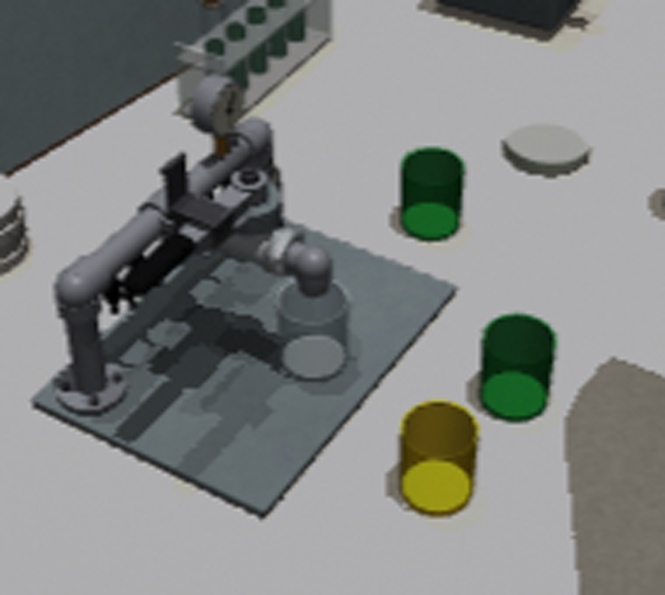

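View pics/top0.png

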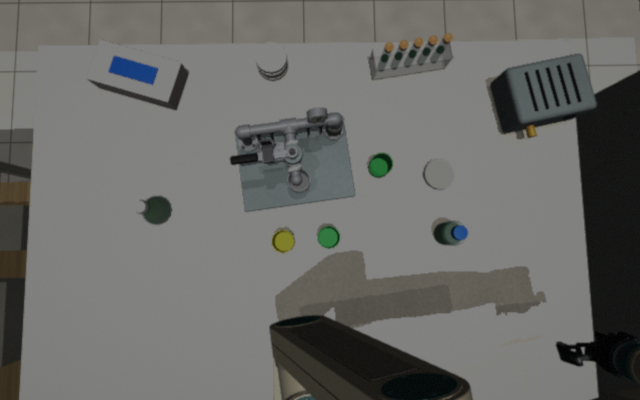

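```bash
cat >> h.py <<'E'
def S(th,P):
    x,y,w=th; P=np.atleast_2d(P); c,s=np.cos(w),np.sin(w)
    return np.c_[x+c*P[:,0]-s*P[:,1], y+s*P[:,0]+c*P[:,1], P[:,2]]
E
python3 - <<'E'
from h import *
from scipy.optimize import least_squares
np.set_printoptions(precision=3,suppress=True)
T=[((0,0,.199),(330,245)),((0,.155,.187),(83,280)),((0,.085,.188),(190,270)),((.026,.06,.232),(222,207))]
Sd=[((0,0,.199),(247,180)),((.026,.06,.232),(175,160)),((-.06,0,.099),(316,291)),((0,.155,.184),(133,278)),((0,.085,.187),(190,242))]
L=[("top",p,(210+u[0]/4,90+u[1]/4)) for p,u in T]+[("side",p,(220+u[0]/3.5,120+u[1]/3.5)) for p,u in Sd]
res=lambda th:np.concatenate([proj(n,S(th,p))[0]-u for n,p,u in L])
r=least_squares(res,[.58,.03,.1],loss="soft_l1"); th=r.x
print(th,np.round(res(th).reshape(-1,2),1))
# plate front edge direction check
a=at_z("top",(210+142/4,90+487/4),.01);b=at_z("top",(210+580/4,90+424/4),.01);print(a,b,np.arctan2(*( (a-b)[:2]*[-1,1])),np.linalg.norm(a-b))
print("stations:",{k:S(th,v)[0] for k,v in dict(stem=(0,0,.184),grip=(0,.12,.184),open=(-.12,0,.184),tab=(.026,.06,.232),spout=(-.06,0,.099)).items()})
np.save("th.npy",th)
E
```

```text
[0.597 0.036 0.112] [[-0.6  0.5]
 [-0.9  0.4]
 [ 0.5 -0.7]
 [-0.5 -0.5]
 [ 1.6 -3.7]
 [ 0.8  0.1]
 [ 0.2 -1. ]
 [-0.4  2.8]
 [-0.3 -2.1]]
[0.464 0.178 0.01 ] [ 0.505 -0.136  0.01 ] 0.12912430716184706 0.3163162240924459
stations: {'stem': array([0.597, 0.036, 0.184]), 'grip': array([0.583, 0.155, 0.184]), 'open': array([0.477, 0.023, 0.184]), 'tab': array([0.616, 0.099, 0.232]), 'spout': array([0.537, 0.029, 0.099])}
```

```bash
cat >> h.py <<'E'
th=np.load("th.npy") if __import__("os").path.exists("th.npy") else None
def down(a):  # tool down, tool x at world angle a
    x=np.array([np.cos(a),np.sin(a),0]); z=np.array([0,0,-1.]); return np.c_[x,np.cross(z,x),z]
def W(x,y,z): return S(th,(x,y,z))[0]
def corner(t,r):  # TCP for catch angle t, contact radius r
    c=np.array([.026,.178])+r*np.array([np.sin(t),np.cos(t)])-.0015*np.array([np.cos(t),-np.sin(t)])
    return W(c[0]-.011,.06,c[1]+.008)
def grip(a,r=.12,z=.173): return W(-r*np.sin(a),r*np.cos(a),z)
E
python3 - <<'E'
from h import *
np.set_printoptions(precision=2,suppress=True)
print(readout.get_ee_rot())
for k in(0,np.pi):
    print("catch",inverse_kinematics(corner(0,.038),down(th[2]+np.pi/2+k)))
    for a in(0,.8,1.57): print(a,inverse_kinematics(grip(a),down(th[2]+a+k)))
E
```

```text
[[ 0.23 -0.97 -0.  ]
 [-0.97 -0.23  0.  ]
 [-0.    0.   -1.  ]]
catch [ 0.05  0.26 -0.08  1.23  0.   -0.06]
0 [ 0.15  0.28 -0.17  1.13  0.    1.61]
0.8 [ 0.09  0.13 -0.36  1.09  0.    0.75]
1.57 [-0.09  0.06 -0.43  1.08  0.   -0.2 ]
catch [ 0.05  0.26 -0.08  1.23  0.    3.08]
0 [ 0.15  0.28 -0.17  1.13  0.   -1.53]
0.8 [ 0.09  0.13 -0.36  1.09  0.   -2.39]
1.57 [-0.09  0.06 -0.43  1.08  0.    2.94]
```

Use k=0. Approach and flip the catch.

```bash
python3 - <<'E'
from h import *
np.set_printoptions(precision=3,suppress=True)
R=down(th[2]+np.pi/2)
p=readout.get_position(); arm.line_to(np.r_[p[:2],.36],max_speed=.3)
claw.clamp(20)
s=corner(0,.038); pre=s-(W(.014,0,0)-W(0,0,0))
arm.move_ptp(np.r_[pre[:2],.34],R)
arm.line_to(np.r_[pre[:2],.25],max_speed=.25)
print("down",arm.line_to(pre,max_speed=.06,f_stop=6), readout.get_position(), pre, readout.get_ft_force())
for i,t in enumerate(np.linspace(0,1.52,9)):
    st=arm.line_to(corner(t,.038+.010*t/1.52),max_speed=.06,f_stop=15)
    print(round(t,2),st,readout.get_ft_force())
    if st: break
shot("side","side2.png"); shot("top","top2.png"); print(readout.get_time())
a=cv2.imread("pics/top2.png")[90:240,210:400]; b=cv2.imread("pics/side2.png")[120:270,220:410]
cv2.imwrite("pics/v2.png",np.hstack([cv2.resize(x,(400,316),interpolation=2) for x in(a,b)]))
E
```

```text
down False [0.589 0.096 0.224] [0.589 0.096 0.224] [0.483 0.056 0.261]
0.0 False [-0.643 -0.605 -0.844]
0.19 False [ 0.293 -0.779  0.306]
0.38 False [ 0.281 -0.329  0.402]
0.57 False [0.414 0.426 0.568]
0.76 False [-0.562  0.724 -0.574]
0.95 False [-0.213 -0.105 -0.41 ]
1.14 False [0.585 0.602 0.049]
1.33 False [ 0.376  0.366 -0.086]
1.52 False [-0.398 -0.03   0.18 ]
9.1167
```

View pics/v2.png

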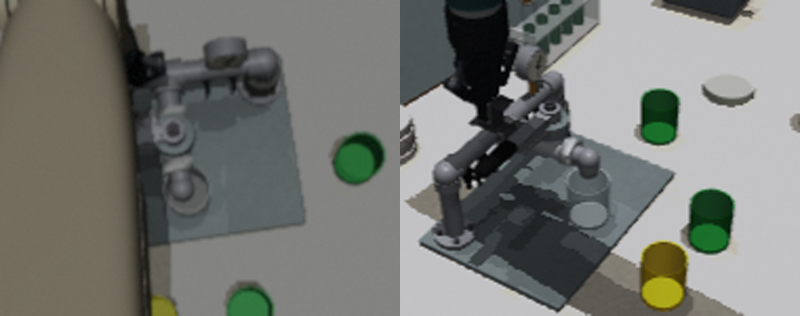

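The side view shows the strip now bare, at about (530,125), with the fingers standing on the tilted catch. I'll withdraw and verify.

```bash
python3 - <<'E'
from h import *
p=readout.get_position(); arm.line_to(np.r_[p[:2],.30],max_speed=.2)
g=grip(0); claw.open_jaws(); arm.move_ptp(np.r_[g[:2],.30],down(th[2]))
shot("side","side3.png"); print(readout.get_time(), readout.get_opening())
b=cv2.imread("pics/side3.png")[140:250,220:350]
for q in [W(0,.085,.184),W(0,.155,.184),W(0,0,.199)]: print((proj("side",q)[0]-[220,140])*6)
cv2.imwrite("pics/v3.png",cv2.resize(b,None,fx=5,fy=5,interpolation=2))
E
```

```text
12.125 0.0854349297026543
[324.63150087 287.34958842]
[225.7404281  373.24803515]
[432.94295575 166.39999916]
```

View pics/v3.png

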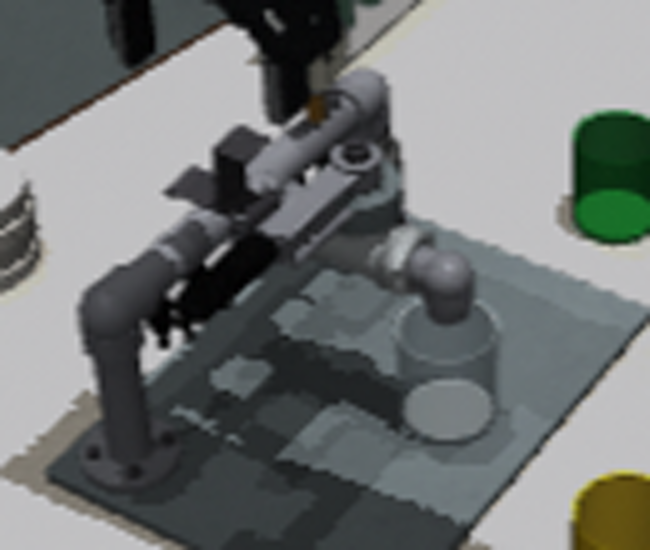

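The catch is back: the keeper is upright at about (235,165) and the tab level at about (195,185). The lever is still shut. Next I'll grip it and swing it open.

```bash
python3 - <<'E'
from h import *
np.set_printoptions(precision=3,suppress=True)
g=grip(0); print("down",arm.line_to(g,max_speed=.12,f_stop=10), readout.get_position()-g)
claw.clamp(60); print("open",readout.get_opening(),readout.get_ft_force())
for a in np.linspace(0,1.56,11)[1:]:
    arm.line_to(grip(a),down(th[2]+a),max_speed=.07)
    f=readout.get_ft_force(); print(round(a,2),f,round(readout.get_opening(),4))
    if np.linalg.norm(f)>50: print("STOP"); break
arm.sleep(.7)
shot("side","side4.png"); shot("top","top4.png"); print(readout.get_time(),readout.get_ft_force(),readout.get_position()-grip(1.56))
a=cv2.imread("pics/top4.png")[90:240,210:400]; b=cv2.imread("pics/side4.png")[120:270,220:410]
cv2.imwrite("pics/v4.png",np.hstack([cv2.resize(x,(400,316),interpolation=2) for x in(a,b)]))
E
```

```text
down False [0.001 0.    0.001]
open 0.020703130579329907 [ 3.755  1.175 -0.934]
0.16 [ 5.285 -0.071 -0.976] 0.0213
0.31 [ 6.711 -0.912 -2.098] 0.0208
0.47 [ 7.986 -1.64  -2.687] 0.0208
0.62 [ 9.547 -0.469 -4.024] 0.0206
0.78 [ 9.307 -0.281 -4.764] 0.0212
0.94 [11.403 -0.175 -5.911] 0.021
1.09 [12.286  0.707 -6.433] 0.0211
1.25 [11.855  1.992 -7.353] 0.0209
1.4 [13.059  5.962 -7.636] 0.0209
1.56 [12.658  6.907 -6.861] 0.021
18.9 [12.425  6.2   -6.626] [0.004 0.002 0.001]
```

View pics/v4.png

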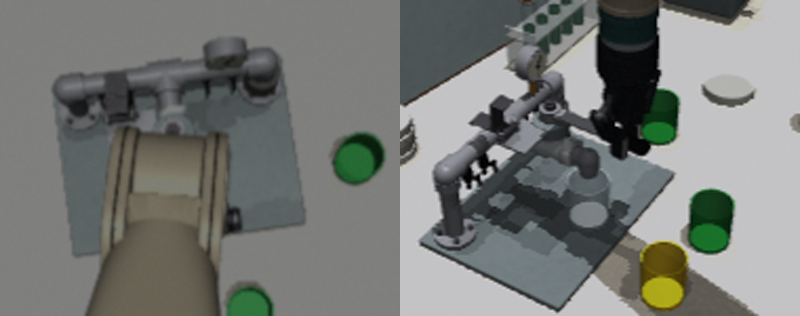

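The lever lies over the outlet, held by the gripper. The catch is still back and the beaker is still under the spout. I'll do one numeric check, then hand in.

```bash
python3 - <<'E'
from h import *
d=readout.get_position()[:2]-th[:2]; a=np.arctan2(d[1],d[0])-th[2]-np.pi/2
R=readout.get_ee_rot()[:,0]; print("angle pos",a%(2*np.pi),"rot",np.arctan2(R[1],R[0])-th[2],"r",np.hypot(*d))
print(readout.get_opening(),abs(np.array(readout.get_joint_velocities())).max(),readout.get_time())
eyes.read_camera("side")
for x in recognise("beaker_mid","side"): print(round(x["score"],2),at_z("side",x["xy"],.045)-W(-.06,0,.045))
if a%(2*np.pi)>1.47: order.finish_job(); print("handed in")
E
```

```text
angle pos 1.5483025505744017 rot 1.5583703049436204 r 0.11559392547277962
0.021131297146853315 0.0012606145552515957 18.9
0.96 [ 3.27199176e-03 -1.49103329e-03  4.16333634e-17]
0.7 [ 4.57669035e-02 -2.25146544e-01  4.16333634e-17]
0.69 [-1.50158574e-01 -6.98530616e-02  4.16333634e-17]
0.69 [-1.57445613e-01  5.29470649e-02  1.52655666e-16]
0.24 [8.91521108e-02 4.65169945e-02 4.16333634e-17]
the job is handed in; nothing more can be done
handed in
```

I flipped the catch right back, gripped the lever sleeve at 60 N, swung the lever open and handed the job in at about 19 s of the 50 s, still holding it.

- **Lever:** about 1.55 rad from the TCP position and 1.56 rad from the tool's orientation. Both rest on my fitted station pose, since the joint itself can't be read. The grip was firm on the sleeve, with the opening at 21 mm and the arm still.
- **Catch:** in the pictures the keeper stands upright and the tab lies level behind it. I judge that at about 1.5 rad by eye.
- **Beaker:** detected within about 4 mm of the point under the spout and upright in the last picture. The dish and the look-alike beakers looked unmoved in the later pictures. I did not measure the bottle or flask again, but the arm kept well clear of them.
- **Disagreement:** the force on the tool at the end was about 12 N along the lever and 6 N across it, against the 9.5 N spring pull expected across it. I put this down to the stem position being a few millimetres off (the grip sits at 116 mm, not 120 mm), well within limits.

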